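# Tare the bench scale with its sunken key

### The arm

A 7-joint arm with a two-finger parallel gripper is mounted at the origin on the work surface. World frame = base frame: x ahead of the robot, y to its left, z up, the work surface at z = 0. Lengths are in m, angles in rad, forces in N, time in s.
With the tool pointing down it reaches from about 0.375 to 0.925 m from the base axis. Payload 3.1 kg.
Tool frame: the origin (TCP) lies at the very end of the fingers, on their centre line; the grasp point (between the pads) lies r.grasp_offset behind it (r.grasp_offset is the distance from the TCP to the grasp point, in m); z points along the fingers, y is the direction in which the jaws open and shut (so a half turn about z gives the same grasp; the last joint's range is limited). The gripper opens to 85 mm and grips with 20 to 120 N. Pads are 22 mm wide; open, the fingers measure 114 mm over their backs; the gripper's body (76 mm by 85 mm) begins 54 mm behind the grasp point. The pads swing forward as they close: fully open they stand 13 mm farther back than shut.
Start: joints at [1.142, 0.383, 0.044, 1.598, -0.018, 1.161, -0.05], TCP at [0.211, -0.615, 0.231] pointing down, gripper open.
Joint ranges: [-2.61, 2.61], [-0.41, 2.15], [-1.48, 1.57], [0, 2.5], [-1.57, 4.71], [0.05, 1.97], [-2.85, 2.85]. Speed limits (rad/s): [2.79, 2.79, 3.14, 3.14, 3.14, 3.14, 3.14].

### API

Orientations are given as a 3x3 rotation matrix whose columns are the frame's x, y, z axes.
In Python, from bench import r gives the robot as it stands.
- The arm moves only by the tool apply_moves, never from a script. Its argument "motion" is text: rows parted by semicolons, each of 7 numbers parted by spaces: the closure in counts, from 0 (fully open) to 255 (shut), then the shift along the tool's x, y, z in cm, then the turn, a rotation vector about the tool's x, y, z in degrees. In form: claw x y z rx ry rz; .... A call has 1 to 20 rows; each row shifts and turns the commanded pose from where the row before left it, along the tool's axes as they then stand; what a row does not reach is not made up. A row lasts 1/12 s, in which the tool goes at most 41.7 mm and 7.16 degrees, less where a joint would pass 70% of its speed; a pose out of reach is approached as far as the arm can. A call is refused whole if a number of a shift passes 4.17 or a number of a turn 7.16, either way. A call with a gripper value outside its range is refused whole. The fingers move at their own pace and stop on an object; the grip force is fixed at half the most. Time passes only in rows, so rows that do not move let the fingers close. It gives the time, the measured TCP pose, the force and the opening at its end, in the units of the state.
- r.observe(): the state, without advancing time (a new reading comes with each control period).
- r.capture(name): name is "side" or "top" or "wrist"; returns a dict with "img" (480x640x3 uint8, red, green, blue), "fx", "fy", "cx", "cy" (pixels), "origin" and "rotation" of the camera in the world. Camera axes: x right, y up, looking along -z (the intrinsics and any distortion apply to the point x, -y, -z); pixel columns grow to the right and rows downward; lengths in m; the calibration is good to about 2 mm. A picture is of the moment at which its call begins. There is no depth.
- r.finish_job(): hands the job in, once; it reports no verdict.
The state is a dict: "time_s": time; "joints": joint angles; "joint_vel": joint speeds; "joint_efforts": joint torques, N m; "position": TCP position; "orientation": TCP orientation; "wrist_force": force on the tool from outside, world axes, zero at the start; "moment": the same for the moment, N m; "finger_gap": finger opening in m.
Only numpy, scipy, OpenCV 4.12 (cv2) and the standard library are available. Lean on these libraries where they do the work, as an engineer would, in place of code of your own. Each camera call takes 0.05 s, during which the arm holds its last target.

### The job

Tare the bench scale for the empty blue bin: with the fingertips push the bin along the pan until its back lies flat against the raised stop at the rear of the pan, and take the fingers off it. Then reach into the well with the orange key, press that key fully down, keep it down for a good second without touching the bin, and let it come up again. Do not lift or tip the bin, do not press the orange key before the bin is home, leave the black key alone, and leave everything else where it stands.

Things in the scene. Friction and masses are not known exactly. Their poses are not given: they have to be found in the camera images.
- scale: Grey bench scale fixed to the bench, 300 mm (x) by 250 mm (y). Origin on the bench surface; its x points from the key console to the rear stop, y to the left. Flat steel pan 55 mm above the bench, x -70 to +150 mm, y +-125 mm. Console in front of it, x -150 to -74 mm, its top 80 mm above the bench: display in the middle, square wells at x = -112, y = +80 and -80 mm; which holds the orange key varies.
- stop (a point): Middle of the lower edge of the rear stop's front face, at pan height, x = +135 mm in the scale's frame; same axes as the scale. The stop is a dark bar across the pan's full width (along y), 12 mm thick, 25 mm higher than the pan. A skewed bin pushed only at the middle of its front can jam with one back corner on the stop: push its lagging side too, or with the fingers spread.
- bin: Empty blue open pick bin, loose on the pan, 100 mm (x) by 130 mm (y), 4 mm walls, 0.13 to 0.25 kg. Origin under its centre. Front wall (-x, towards the console) 33 mm high, back wall 60 mm, sides 60 mm towards the back. It starts 25 to 50 mm short of the stop, turned up to 14 degrees. When home its origin is at x = +85 mm in the scale's frame, axes parallel.
- units_key_top (a point): Centre of the top face of the black key, which is like the orange key, in the other well. Not to be pressed.
- tare_key_top (a point): Centre of the top face of the orange tare key, a round key of 26 mm diameter at the bottom of a square well, 44 mm by 44 mm, sides parallel to the scale's. The key's top is 22 mm below the console's top (58 mm above the bench) and 8 mm above the well's floor. It moves down with the key.
- tare_key (a joint): How far the orange key is pressed down, m: 0 up, 0.006 fully down. Spring return: it starts to move at about 1.5 N and takes about 5 N fully down.
- units_key (a joint): How far the black key in the other well is pressed down, m: 0 up, 0.006 fully down. Same size and spring as the orange key. Not to be pressed.
- weight: Bystander: loose brass weight, 38 mm diameter, 61 mm high, standing left of the scale. Origin under its centre.
- jar: Bystander: loose clear jar with a black cap, 60 mm diameter, 85 mm high, left of the scale. Origin under its centre.
- tape: Bystander: loose yellow tape roll lying flat, 90 mm diameter, 24 mm high, right of the scale. Origin under its centre.
- screwdriver: Bystander: loose screwdriver with a green handle, 180 mm long, lying right of the scale along its x.
- wrench: Bystander: loose steel wrench, 170 mm long, lying at the right of the bench.
- red_bin: Bystander: loose red pick bin, 140 by 100 by 70 mm, at the right of the bench. Origin under its centre.
- carton: Bystander: loose cardboard carton, 120 by 90 by 60 mm, at the left of the bench. Origin under its centre.

How it is judged:
On the way, in this order (a step that is already met when the one before it is completed fails the run):
1. the bin lies flat against the rear stop and the robot has let go of it (x of bin in the frame of scale above 0.076 m and angle between the x axis of bin and the x axis of scale, either way round below 0.1 rad and y of bin in the frame of scale between -0.065 and 0.065 m and height (world z) of bin between 0.05 and 0.06 m and angle between bin's own z axis and vertical below 0.06 rad and contact force between each of the fingers, the arm and bin below 0.1 N), for 0.2 s.
2. the orange key is held fully down with the bin home and untouched (all of step 1 and value of joint tare_key above 0.0045 m), for 0.8 s.
At the end, for the whole second after the job is handed in: The bin rests on the pan, back within 9 mm of the rear stop and within 0.1 rad of parallel to it, within 65 mm of the pan's middle line; the orange key was held 4.5 mm or more down for 0.8 s with the bin home and untouched; both keys are up again (under 1 mm) (value of joint each of tare_key, units_key below 0.001 m and linear speed of bin below 0.01 m/s and x of bin in the frame of scale above 0.076 m and angle between the x axis of bin and the x axis of scale, either way round below 0.1 rad and y of bin in the frame of scale between -0.065 and 0.065 m and height (world z) of bin between 0.05 and 0.06 m and angle between bin's own z axis and vertical below 0.06 rad).
It fails at once if the bin is lifted more than 12 mm or tipped more than 0.25 rad (height (world z) of bin above 0.067 m or angle between bin's own z axis and vertical above 0.25 rad).
It fails at once if the black key is pressed more than 2 mm (value of joint units_key above 0.002 m).
It fails at once if the orange key is pressed more than 2 mm while the bin is not home (value of joint tare_key above 0.002 m and not (x of bin in the frame of scale above 0.076 m and angle between the x axis of bin and the x axis of scale, either way round below 0.1 rad and y of bin in the frame of scale between -0.065 and 0.065 m and height (world z) of bin between 0.05 and 0.06 m and angle between bin's own z axis and vertical below 0.06 rad)).
It fails at once if a bystander is moved more than 25 mm (distance of any of weight, jar, tape, screwdriver, wrench, red_bin, carton from where it was at the start of the episode above 0.025 m).
It also fails if it takes over 45 s, if anything falls off the work surface, if the arm or the gripper's body presses on something with over 40 N, if the wrist force passes 120 N, or if a joint passes its speed limit or range.

## Working session

There is one attempt and no reset: what is moved stays moved. The work goes in short steps, Python scripts to look and compute and a tool call to move; the robot and the scene stay as the last step left them, time stands still between calls to the robot, and variables do not carry over. Pictures are saved under pics/ and viewed, and the job is handed in when it is done.

Besides the shell and the picture viewer there is one more tool, called in YAML: its name, and indented under it one key for each argument. apply_moves: Moves the arm, as the interface text tells. Its arguments: {"type":"object","properties":{"motion":{"type":"string"}},"required":["motion"]}

```bash
mkdir -p pics
python3 - <<'E'
from bench import r
import cv2,numpy as np
s=r.observe()
for k in s: print(k,np.round(s[k],3).tolist())
print(r.grasp_offset)
for n in("side","top"):
    c=r.capture(n); cv2.imwrite(f"pics/{n}0.png",c["img"][:,:,::-1])
    print(n,{k:np.round(v,4).tolist() for k,v in c.items() if k!="img"})
E
```

```text
time_s 0.0
joints [1.142, 0.384, 0.044, 1.6, -0.018, 1.161, -0.05]
joint_vel [-0.0, 0.0, 0.001, -0.001, 0.001, 0.001, 0.001]
joint_efforts [-0.0, -43.346, 1.024, -24.951, 0.011, 0.011, 0.0]
position [0.211, -0.614, 0.23]
orientation [[0.946, 0.325, -0.001], [0.325, -0.946, 0.002], [-0.0, -0.003, -1.0]]
wrist_force [0.344, 0.394, -0.406]
moment [0.017, 0.012, -0.025]
finger_gap 0.085
0.0187
side {'fx': 549.6865, 'fy': 549.6865, 'cx': 315.6977, 'cy': 245.7919, 'origin': [-0.2891, 0.7927, 0.8799], 'rotation': [[-0.6703, 0.4274, -0.6067], [-0.7419, -0.3684, 0.5602], [0.0159, 0.8256, 0.564]]}
top {'fx': 624.2104, 'fy': 624.2104, 'cx': 309.1897, 'cy': 240.1689, 'origin': [0.2433, -0.0427, 1.8255], 'rotation': [[0.0134, 0.9842, -0.1765], [-0.9998, 0.0107, -0.0164], [-0.0143, 0.1767, 0.9842]]}
```

View pics/side0.png

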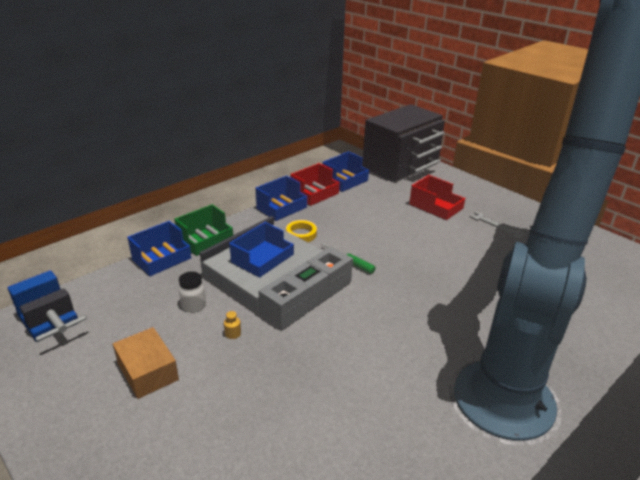

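View pics/top0.png

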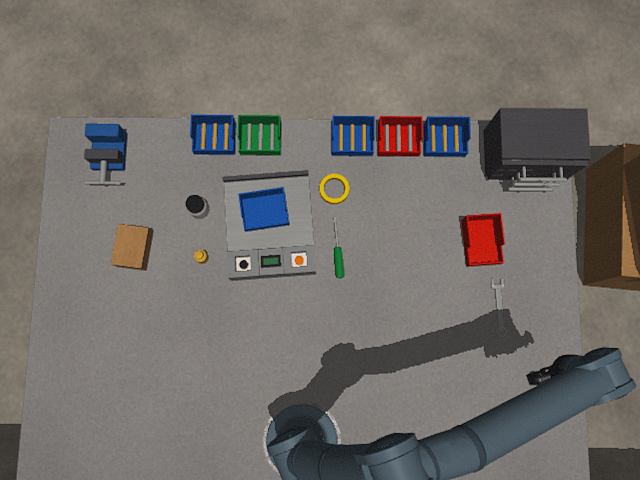

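The top view shows the scale at about (270,225) with the bin skewed on the pan at (264,209). The orange key is right of the display at (299,260) and the black key left at (243,264). I'll enlarge it and measure.

```bash
cat > h.py <<'E'
import numpy as np,cv2
from bench import r
def ray(c,u,v):
    d=np.array([(u-c["cx"])/c["fx"],-(v-c["cy"])/c["fy"],-1.]); return np.array(c["origin"]),np.array(c["rotation"])@d
def onz(c,u,v,z):
    o,d=ray(c,u,v); return o+d*(z-o[2])/d[2]
def px(c,p):
    q=np.array(c["rotation"]).T@(np.array(p)-c["origin"]); return np.array([c["cx"]-c["fx"]*q[0]/q[2], c["cy"]+c["fy"]*q[1]/q[2]])
E
python3 - <<'E'
from h import *
c=r.capture("top"); im=c["img"]
crop=im[160:290,180:360]; cv2.imwrite("pics/topz.png",cv2.resize(crop,None,fx=4.4,fy=4.4,interpolation=cv2.INTER_CUBIC)[:,:,::-1])
hsv=cv2.cvtColor(im,cv2.COLOR_RGB2HSV)
def blob(lo,hi,box):
    m=cv2.inRange(hsv,lo,hi); k=np.zeros_like(m);k[box[1]:box[3],box[0]:box[2]]=255;m&=k
    n,l,st,ce=cv2.connectedComponentsWithStats(m); i=1+np.argmax(st[1:,4]); return (l==i).astype(np.uint8),ce[i],st[i]
m,ce,st=blob((5,130,120),(20,255,255),(285,245,320,275)); print("orange",ce,st,onz(c,*ce,.058))
m,ce,st=blob((0,0,0),(180,255,60),(233,255,254,275)); print("black",ce,st,onz(c,*ce,.058))
m,ce,st=blob((100,120,40),(130,255,255),(225,175,305,245)); print("bin",ce,st)
cn=cv2.findContours(m,0,1)[0][0]; ap=cv2.approxPolyDP(cn,4,True)[:,0]; print(ap, cv2.minAreaRect(cn))
s=r.capture("side"); im=s["img"]; cv2.imwrite("pics/sidez.png",cv2.resize(im[200:340,180:380],None,fx=4,fy=4,interpolation=cv2.INTER_CUBIC)[:,:,::-1])
E
```

```text
orange [298.625      259.85714286] [295 256   8   9  56] [0.50276639 0.01621825 0.058     ]
black [243.26 263.84] [240 260   8   8  50] [0.48945861 0.1745294  0.058     ]
bin [263.36620531 208.57266436] [ 238  187   51   44 1734]
[[283 187]
 [238 194]
 [245 230]
 [288 224]] ((263.20416259765625, 208.6943817138672), (38.123497009277344, 45.78775405883789), 81.46923065185547)
```

View pics/topz.png

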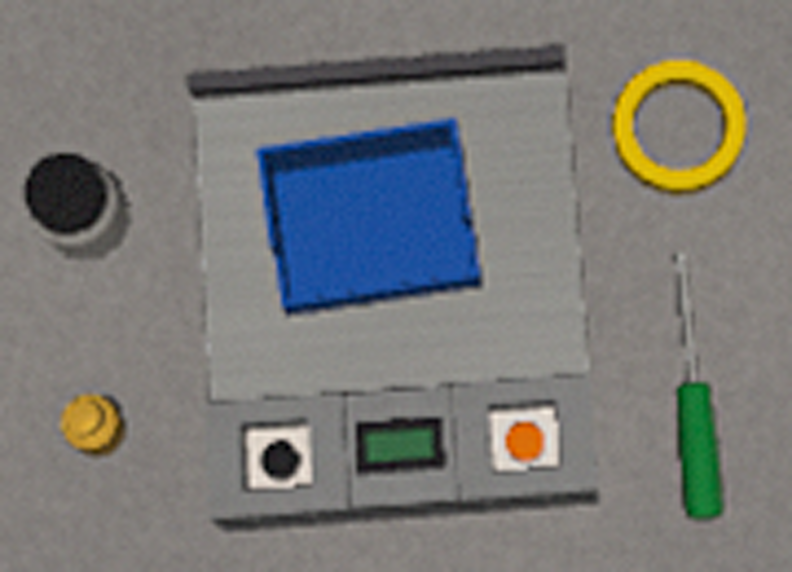

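View pics/sidez.png

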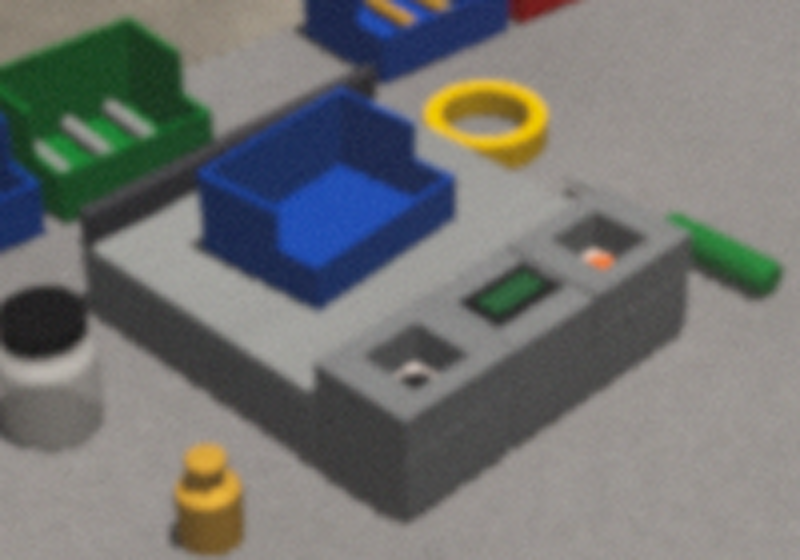

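```bash
cat >> h.py <<'E'
T=np.array([.50277,.01622]);U=np.array([.48946,.17453])
ey=(U-T)/np.linalg.norm(U-T); ex=np.array([ey[1],-ey[0]]); O=(T+U)/2+.112*ex
def tos(p): d=np.array(p)[:2]-O; return np.array([d@ex,d@ey])
def tow(x,y): return O+x*ex+y*ey
E
python3 - <<'E'
from h import *
c=r.capture("top")
print("O",O,"yaw",np.degrees(np.arctan2(ex[1],ex[0])))
Z=lambda x,y:(x/4.4+180-.4,y/4.4+160-.4)
for n,x,y,z in [("stopL",192,97,.08),("stopR",565,68,.08),("padL",212,400,.08),("consR",597,492,.08),("consL",213,518,.08),("binFL",289,313,.055),("binFR",480,287,.055),("binBL",258,149,.115),("binBR",457,119,.115)]:
    p=onz(c,*Z(x,y),z); print(n,p[:2].round(4),tos(p).round(4))
E
```

```text
O [0.60772124 0.10475836] yaw 4.805871574462692
stopL [0.7259 0.2376] [0.1288 0.1225]
stopR [ 0.7479 -0.0076] [ 0.1303 -0.1237]
padL [0.5241 0.2171] [-0.074   0.1189]
consR [ 0.4672 -0.032 ] [-0.1515 -0.1245]
consL [0.4476 0.2136] [-0.1505  0.1219]
binFL [0.5866 0.1721] [-0.0154  0.0689]
binFR [0.6054 0.0468] [-0.0072 -0.0576]
binBL [0.6821 0.1882] [0.0811 0.0769]
binBR [0.7032 0.0607] [ 0.0914 -0.0519]
```

Run:
```python
from h import *
s=r.observe(); p=np.array(s["position"]); print("start in scale",tos(p),p[2], "target w",tow(-.045,.008)); 
R=np.array(s["orientation"]); print(np.degrees(np.arctan2(R[1,0],R[0,0])))
print("delta",np.array([-.045,.008])-tos(p))
```

```text
start in scale [-0.45560087 -0.68333283] 0.23058360126326835 target w [0.56220921 0.10896013]
18.957064859827923
delta [0.41060087 0.69133283]
```

apply_moves:
  motion: "0 0 0 0 0 0 7.1; 0 0 0 0 0 0 7.1; 0 0 0 0 0 0 0"

```text
time_s: 0.5
position: [0.2111, -0.6146, 0.231]
orientation: [[0.997, 0.081, -0.0], [0.081, -0.997, 0.0], [-0.0, -0.0, -1.0]]
wrist_force: [-0.4, -0.9, -0.3]
finger_gap: 0.0855
```

apply_moves:
  motion: "0 1 -1.7 0 0 0 0; 0 2 -3.4 0 0 0 0; 0 2 -3.4 0 0 0 0; 0 2 -3.4 0 0 0 0; 0 2 -3.4 0 0 0 0; 0 2 -3.4 0 0 0 0; 0 2 -3.4 0 0 0 0; 0 2 -3.4 0 0 0 0; 0 2 -3.4 0 0 0 0; 0 2 -3.4 0 0 0 0; 0 2 -3.4 0 0 0 0; 0 2 -3.4 0 0 0 0; 0 2 -3.4 0 0 0 0; 0 2 -3.4 0 0 0 0; 0 2 -3.4 0 0 0 0; 0 2 -3.4 0 0 0 0; 0 2 -3.4 0 0 0 0; 0 2 -3.4 0 0 0 0; 0 2 -3.4 0 0 0 0; 0 2 -3.4 0 0 0 0"

```text
time_s: 2.17
position: [0.5454, 0.0799, 0.2315]
orientation: [[0.996, 0.086, 0.001], [0.086, -0.996, -0.0], [0.001, 0.0, -1.0]]
wrist_force: [0.3, -1.2, 0.4]
finger_gap: 0.0857
```

apply_moves:
  motion: "0 1 -1.5 0 0 0 0; 0 0 0 0 0 0 0; 0 0 0 0 0 0 0"

```text
time_s: 2.42
position: [0.5535, 0.0956, 0.2312]
orientation: [[0.996, 0.089, -0.0], [0.089, -0.996, 0.0], [-0.0, -0.0, -1.0]]
wrist_force: [-0.6, 0.0, 0.5]
finger_gap: 0.0852
```

Run:
```python
from h import *
s=r.observe(); p=np.array(s["position"]); R=np.array(s["orientation"]); print(tos(p),p[2],np.degrees(np.arctan2(R[1,0],R[0,0])),s["joints"].__repr__())
c=r.capture("wrist"); cv2.imwrite("pics/w1.png",c["img"][:,:,::-1]); print(c["origin"],c["rotation"],c["fx"])
```

```text
[-0.05475314 -0.00455208] 0.23115312148068437 5.083552968656725 array([ 0.20675255,  0.26131054, -0.52028137,  1.79144648,  0.14219054,
        1.1263876 , -1.84234139])
[0.62651223 0.10195382 0.37412409] [[ 8.95252046e-02  9.53861976e-01  2.86587803e-01]
 [-9.95984304e-01  8.59439497e-02  2.50779441e-02]
 [-7.09590479e-04 -2.87682062e-01  9.57725706e-01]] 406.86135045435185
```

View pics/w1.png

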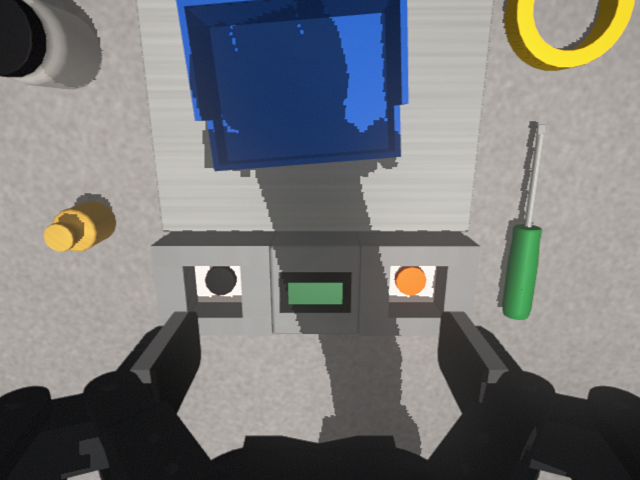

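The wrist view shows the orange key at (411,280), the black key at (221,280) and the bin's front edge from (215,170) to (399,157). Its left side lags. I'll cross-check these against the top-view numbers.

Run:
```python
from h import *
c=r.capture("wrist"); im=c["img"]; hsv=cv2.cvtColor(im,cv2.COLOR_RGB2HSV)
m=cv2.inRange(hsv,(5,130,120),(20,255,255)); m[:,:380]=0;m[:,440:]=0; m[:240]=0;m[310:]=0
M=cv2.moments(m,True);u,v=M["m10"]/M["m00"],M["m01"]/M["m00"]; p=onz(c,u,v,.058);print(u,v,p,tos(p))
for n,u,v,z in [("blk",221,280,.058),("bFL",215,171,.055),("bFR",399,157,.055),("consLb",152,245,.08),("consRb",479,245,.08)]:
    p=onz(c,u,v,z);print(n,p[:2].round(4),tos(p).round(4))
```

```text
408.03958944281527 279.5865102639296 [0.50508339 0.01450481 0.058     ] [-0.10983844 -0.08133725]
blk [0.4913 0.17  ] [-0.1105  0.0747]
bFL [0.581  0.1768] [-0.0206  0.074 ]
bFR [0.6039 0.0357] [-0.0096 -0.0684]
consLb [0.5248 0.2175] [-0.0732  0.1193]
consRb [ 0.546  -0.0288] [-0.0727 -0.128 ]
```

apply_moves:
  motion: "0 0.8 -0.9 0 0 0 0; 0 0 0 2 0 0 0; 0 0 0 2 0 0 0; 0 0 0 2 0 0 0; 0 0 0 2 0 0 0; 0 0 0 2 0 0 0; 0 0 0 2 0 0 0; 0 0 0 1.5 0 0 0; 0 0 0 1.0 0 0 0; 0 0 0 0.5 0 0 0; 0 0 0 0.5 0 0 0; 0 0 0 0 0 0 0; 0 0 0 0 0 0 0"

```text
time_s: 3.6
position: [0.5614, 0.1037, 0.0769]
orientation: [[0.997, 0.083, 0.001], [0.083, -0.997, 0.0], [0.001, -0.0, -1.0]]
wrist_force: [-0.8, -0.4, -0.1]
finger_gap: 0.0853
```

Run:
```python
from h import *
s=r.observe(); p=np.array(s["position"]); print(tos(p),p[2],s["wrist_force"])
c=r.capture("wrist"); cv2.imwrite("pics/w2.png",c["img"][:,:,::-1])
c=r.capture("side"); cv2.imwrite("pics/s2.png",cv2.resize(c["img"][160:340,160:400],None,fx=3.3,fy=3.3,interpolation=cv2.INTER_CUBIC)[:,:,::-1])
```

```text
[-0.04621328  0.00284798] 0.07692963637894938 [-0.84765995 -0.38280005 -0.09143685]
```

View pics/s2.png

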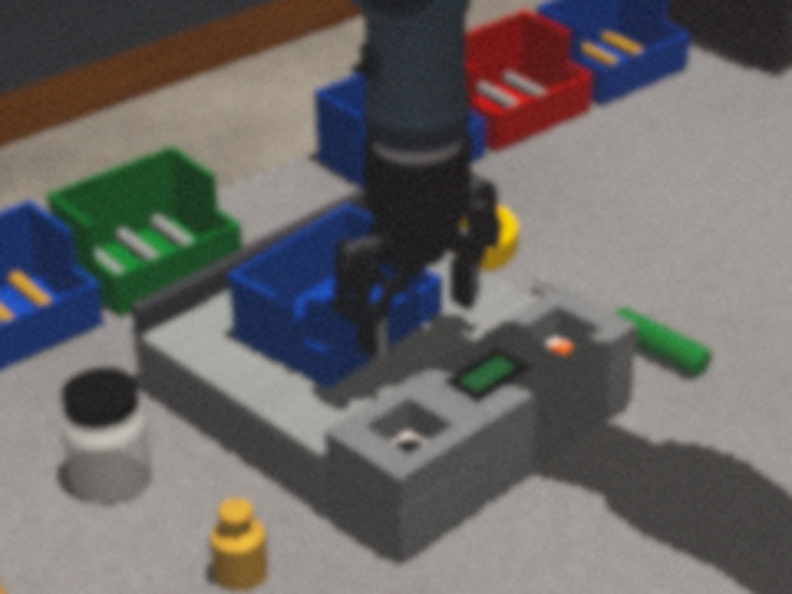

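View pics/w2.png

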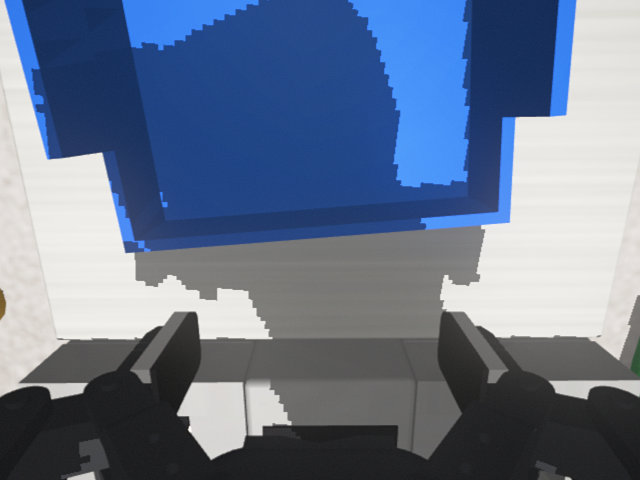

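apply_moves:
  motion: "0 0 0 0.8 0 0 0; 0 0 0 0.6 0 0 0; 0 0 0 0.4 0 0 0; 0 0 0 0 0 0 0; 0 0.8 0 0 0 0 0; 0 0.5 0 0 0 0 0; 0 0.4 0 0 0 0 0; 0 0.4 0 0 0 0 0; 0 0.4 0 0 0 0 0; 0 0.4 0 0 0 0 0; 0 0.4 0 0 0 0 0; 0 0.4 0 0 0 0 0; 0 0.4 0 0 0 0 0; 0 0.4 0 0 0 0 0; 0 0.4 0 0 0 0 0; 0 0 0 0 0 0 0"

```text
time_s: 5.03
position: [0.611, 0.1076, 0.0584]
orientation: [[0.997, 0.082, 0.002], [0.082, -0.997, 0.0], [0.002, -0.0, -1.0]]
wrist_force: [-0.2, 0.0, 0.9]
finger_gap: 0.0854
```

Run:
```python
from h import *
s=r.observe(); p=np.array(s["position"]); print(tos(p),p[2],s["wrist_force"])
c=r.capture("wrist"); cv2.imwrite("pics/w3.png",c["img"][:,:,::-1])
c=r.capture("side"); cv2.imwrite("pics/s3.png",cv2.resize(c["img"][160:340,160:400],None,fx=3.3,fy=3.3,interpolation=cv2.INTER_CUBIC)[:,:,::-1])
```

```text
[0.00349782 0.00253664] 0.058386714258018 [-0.24324161  0.04603077  0.93830526]
```

View pics/s3.png

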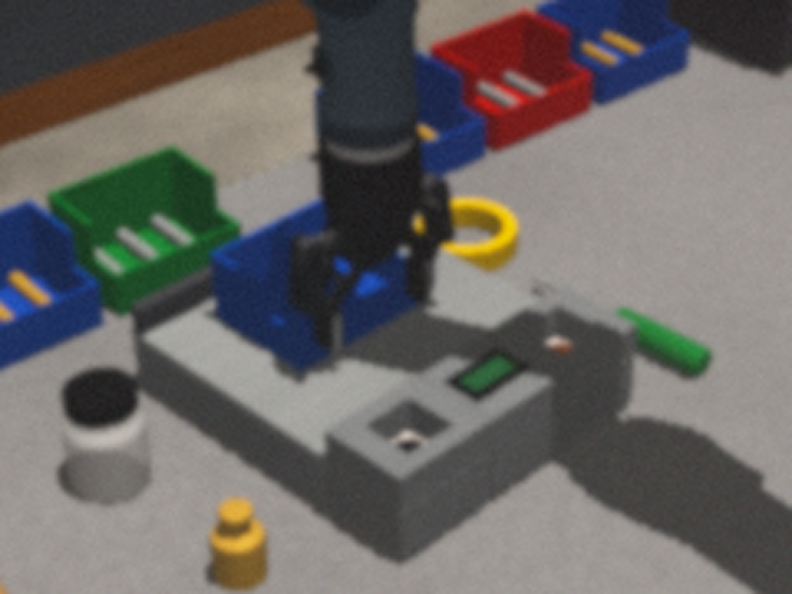

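View pics/w3.png

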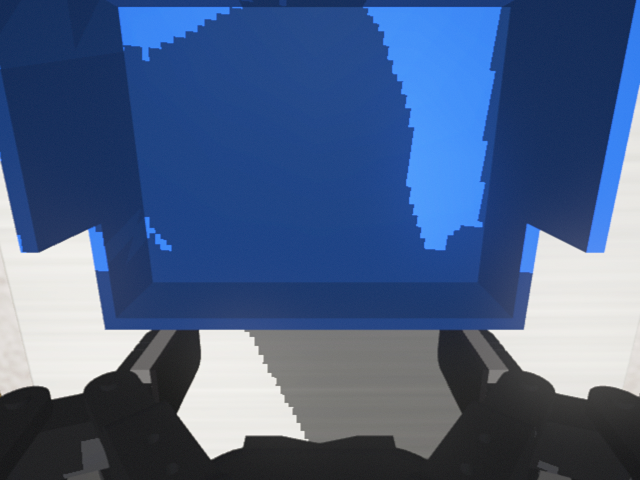

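The bin is now square to the fingers, with its front rim level at row 325. I'll keep pushing towards the stop.

apply_moves:
  motion: "0 0.3 0 0 0 0 0; 0 0.4 0 0 0 0 0; 0 0.4 0 0 0 0 0; 0 0.3 0 0 0 0 0; 0 0.2 0 0 0 0 0; 0 0.1 0 0 0 0 0; 0 0.1 0 0 0 0 0; 0 0.1 0 0 0 0 0; 0 0 0 0 0 0 0"

```text
time_s: 5.88
position: [0.6288, 0.1094, 0.0582]
orientation: [[0.997, 0.083, 0.0], [0.083, -0.997, 0.0], [0.0, -0.0, -1.0]]
wrist_force: [-1.3, -0.1, -1.1]
finger_gap: 0.0853
```

apply_moves:
  motion: "0 0.1 0 0 0 0 0; 0 0.1 0 0 0 0 0; 0 0 0 0 0 0 0"

```text
time_s: 6.13
position: [0.6308, 0.1096, 0.0583]
orientation: [[0.997, 0.083, 0.0], [0.083, -0.997, 0.0], [0.0, -0.0, -1.0]]
wrist_force: [-0.8, -0.7, 0.2]
finger_gap: 0.0855
```

apply_moves:
  motion: "0 0.1 0 0 0 0 0; 0 0.1 0 0 0 0 0; 0 0 0 0 0 0 0"

```text
time_s: 6.38
position: [0.6321, 0.1096, 0.0583]
orientation: [[0.997, 0.083, -0.001], [0.083, -0.997, -0.0], [-0.001, 0.0, -1.0]]
wrist_force: [-2.3, -0.4, 0.8]
finger_gap: 0.0856
```

apply_moves:
  motion: "0 0.1 0 0 0 0 0; 0 0 0 0 0 0 0"

```text
time_s: 6.55
position: [0.6321, 0.1096, 0.0582]
orientation: [[0.997, 0.083, -0.003], [0.083, -0.997, -0.001], [-0.003, 0.001, -1.0]]
wrist_force: [-5.2, -0.1, 2.7]
finger_gap: 0.0852
```

apply_moves:
  motion: "0 0.1 0 0 0 0 0; 0 0 0 0 0 0 0"

```text
time_s: 6.72
position: [0.6321, 0.1096, 0.0581]
orientation: [[0.997, 0.083, -0.005], [0.083, -0.997, -0.002], [-0.006, 0.001, -1.0]]
wrist_force: [-6.4, -0.8, 5.1]
finger_gap: 0.0854
```

The force climbs to 6 N with no further travel, at scale x of about 0.0245 m where 0.024 was expected. The bin is on the stop, so I'll back off and rise.

apply_moves:
  motion: "0 -0.4 0 0 0 0 0; 0 -1 0 0 0 0 0; 0 -1.5 0 0 0 0 0; 0 -1.5 0 0 0 0 0; 0 0 -0 -2 0 0 0; 0 0 0 -3 0 0 0; 0 0 0 -3 0 0 0; 0 0 0 -2 0 0 0; 0 0 0 0 0 0 0; 0 0 0 0 0 0 0"

```text
time_s: 7.55
position: [0.593, 0.1066, 0.1606]
orientation: [[0.997, 0.083, 0.006], [0.083, -0.997, 0.001], [0.007, -0.0, -1.0]]
wrist_force: [-1.1, 0.3, -0.3]
finger_gap: 0.0853
```

Run:
```python
from h import *
s=r.observe(); p=np.array(s["position"]); print(tos(p),p[2],s["wrist_force"])
c=r.capture("wrist"); cv2.imwrite("pics/w4.png",c["img"][:,:,::-1])
c=r.capture("side"); cv2.imwrite("pics/s4.png",cv2.resize(c["img"][160:340,160:400],None,fx=3.3,fy=3.3,interpolation=cv2.INTER_CUBIC)[:,:,::-1])
c=r.capture("top"); cv2.imwrite("pics/t4.png",cv2.resize(c["img"][160:290,180:360],None,fx=4.4,fy=4.4,interpolation=cv2.INTER_CUBIC)[:,:,::-1])
```

```text
[-0.01446607  0.00305788] 0.16057942652718532 [-1.05147867  0.31333594 -0.2748505 ]
```

View pics/s4.png

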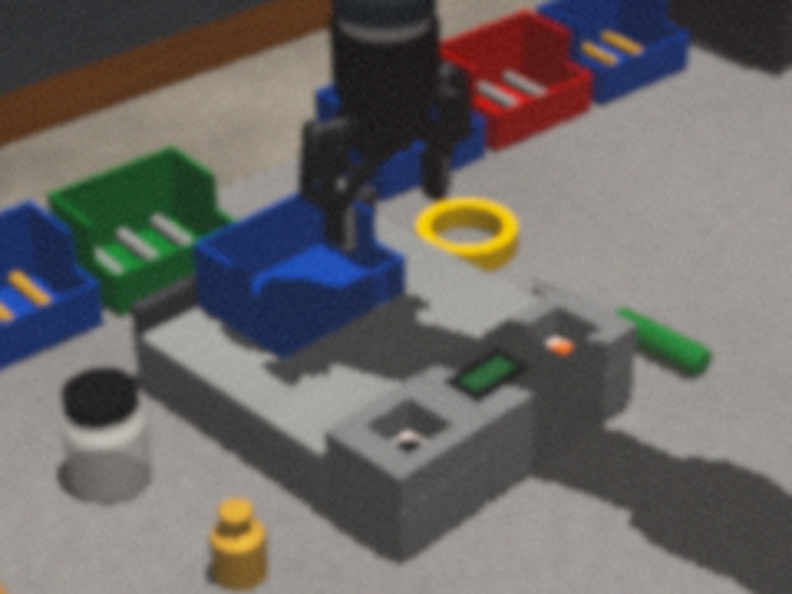

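View pics/w4.png

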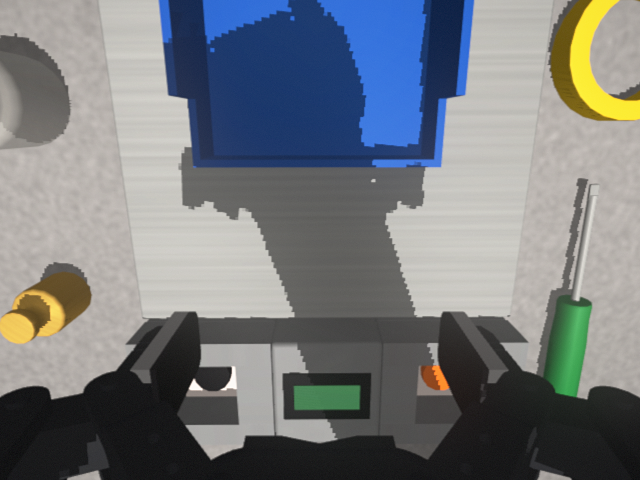

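View pics/t4.png

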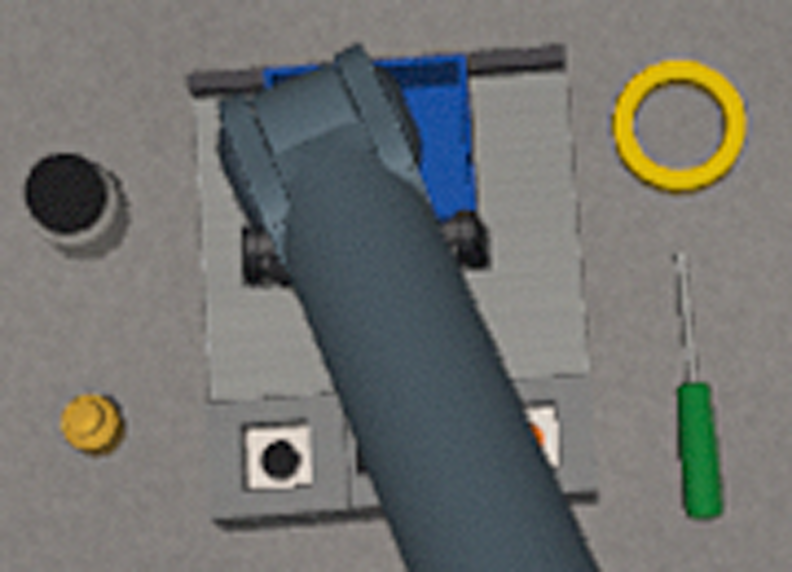

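apply_moves:
  motion: "255 -1.6 1.3 0 0 0 0; 255 -1.6 1.4 0 0 0 0; 255 -1.6 1.4 0 0 0 0; 255 -1.6 1.4 0 0 0 0; 255 -1.6 1.4 0 0 0 0; 255 -1.6 1.4 0 0 0 0; 255 0 0 0 0 0 0; 255 0 0 0 0 0 0; 255 0 0 0 0 0 0; 255 0 0 0 0 0 0"

```text
time_s: 8.53
position: [0.5024, 0.0167, 0.158]
orientation: [[0.996, 0.084, 0.0], [0.084, -0.996, 0.001], [0.0, -0.001, -1.0]]
wrist_force: [-0.7, -0.3, 0.9]
finger_gap: 0.0001
```

Run:
```python
from h import *
s=r.observe(); p=np.array(s["position"]); print(p,tos(p),s["wrist_force"],s["finger_gap"])
c=r.capture("wrist"); cv2.imwrite("pics/w5.png",c["img"][:,:,::-1]); print(px(c,[.504,.0155,.058]),px(c,p))
for x,y in((.035,.068),(.035,-.062)): print(px(c,[*tow(x,y),.088]))
c=r.capture("side"); cv2.imwrite("pics/s5.png",cv2.resize(c["img"][160:340,160:400],None,fx=3.3,fy=3.3,interpolation=cv2.INTER_CUBIC)[:,:,::-1])
print((px(c,[.504,.0155,.058])-[160,160])*3.3,(px(c,p)-[160,160])*3.3)
```

```text
[0.50239057 0.01670181 0.15798659] [-0.11233773 -0.07892236] [-0.70156957 -0.29695278  0.89290643] 0.000129329846285806
[320.91852246 239.82548178] [318.38438382 316.37875961]
[ -7.81724335 -53.15485945]
[281.45538409 -52.81188385]
[555.86138747 353.19552223] [560.14774384 244.55413942]
```

View pics/w5.png

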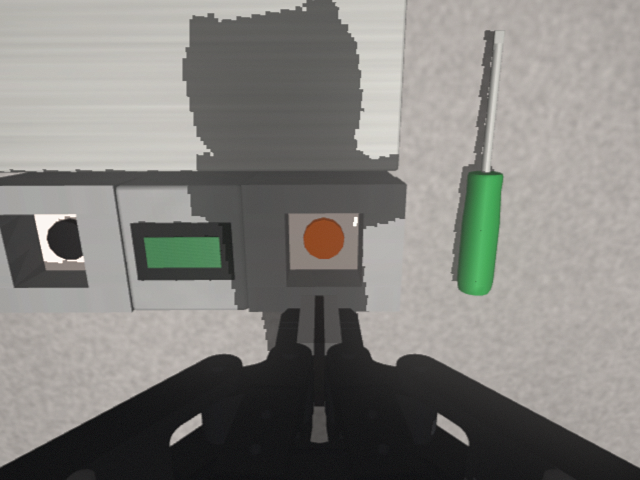

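View pics/s5.png

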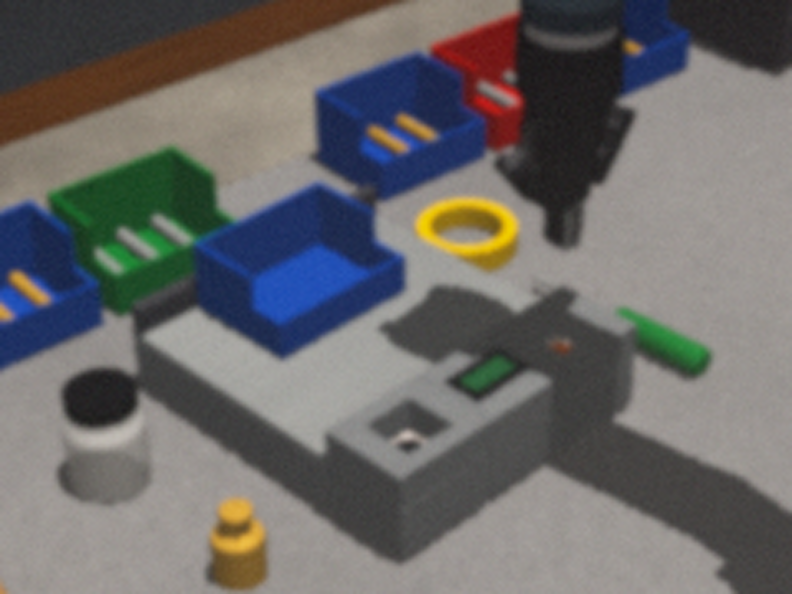

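The side view shows the bin flat on the stop. The wrist view has the orange key at (324,239), so it is a couple of mm right of and ahead of the fingers. I'll correct by 2 mm and go down into the well.

apply_moves:
  motion: "255 0.15 0.2 0 0 0 0; 255 0 0 1.5 0 0 0; 255 0 0 1.5 0 0 0; 255 0 0 1.5 0 0 0; 255 0 0 1.0 0 0 0; 255 0 0 1.0 0 0 0; 255 0 0 0.8 0 0 0; 255 0 0 0.7 0 0 0; 255 0 0 0.7 0 0 0; 255 0 0 0 0 0 0; 255 0 0 0 0 0 0"

```text
time_s: 9.55
position: [0.5035, 0.0137, 0.0711]
orientation: [[0.997, 0.083, -0.0], [0.083, -0.997, 0.0], [-0.0, -0.0, -1.0]]
wrist_force: [0.0, 0.8, 0.1]
finger_gap: -0.0
```

Run:
```python
from h import *
s=r.observe(); p=np.array(s["position"]); print(p,tos(p),s["wrist_force"],s["moment"])
c=r.capture("wrist"); cv2.imwrite("pics/w6.png",c["img"][:,:,::-1])
```

```text
[0.50345588 0.01370658 0.07107678] [-0.11152711 -0.08199632] [0.01778058 0.82719649 0.09636626] [ 0.00858025  0.04080768 -0.01611512]
```

View pics/w6.png

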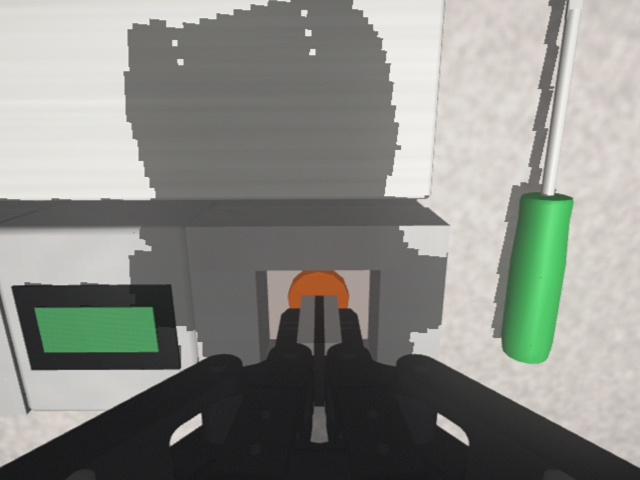

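The tip is in the well and centred over the orange key at (319,290), with no contact force. Now I'll press.

apply_moves:
  motion: "255 0 0 0.6 0 0 0; 255 0 0 0.5 0 0 0; 255 0 0 0.3 0 0 0; 255 0 0 0.2 0 0 0; 255 0 0 0.2 0 0 0; 255 0 0 0.1 0 0 0; 255 0 0 0.1 0 0 0; 255 0 0 0 0 0 0"

```text
time_s: 10.27
position: [0.5036, 0.0136, 0.0521]
orientation: [[0.997, 0.083, -0.0], [0.083, -0.997, -0.001], [-0.0, 0.001, -1.0]]
wrist_force: [-2.1, -0.4, 7.3]
finger_gap: 0.0002
```

apply_moves:
  motion: "255 0 0 0.1 0 0 0; 255 0 0 0.1 0 0 0; 255 0 0 0 0 0 0; 255 0 0 0 0 0 0; 255 0 0 0 0 0 0; 255 0 0 0 0 0 0; 255 0 0 0 0 0 0; 255 0 0 0 0 0 0; 255 0 0 0 0 0 0; 255 0 0 0 0 0 0; 255 0 0 0 0 0 0; 255 0 0 0 0 0 0; 255 0 0 0 0 0 0; 255 0 0 0 0 0 0; 255 0 0 0 0 0 0; 255 0 0 0 0 0 0; 255 0 0 0 0 0 0; 255 0 0 0 0 0 0"

```text
time_s: 11.77
position: [0.5036, 0.0136, 0.0518]
orientation: [[0.997, 0.083, -0.001], [0.083, -0.997, -0.002], [-0.001, 0.002, -1.0]]
wrist_force: [-6.9, -0.8, 20.8]
finger_gap: -0.0003
```

It has reached the hard stop: z = 0.0518 against 0.052 expected, with 21 N, held for over 1.3 s. I'll release and rise.

apply_moves:
  motion: "255 0 0 -0.4 0 0 0; 255 0 0 -0.6 0 0 0; 255 0 0 -1 0 0 0; 255 0 0 -1.5 0 0 0; 255 0 0 -2 0 0 0; 255 0 0 -2.5 0 0 0; 255 0 0 -3 0 0 0; 255 0 0 -3 0 0 0; 255 -2 0 -2 0 0 0; 255 -3 0 0 0 0 0; 255 -3 0 0 0 0 0; 255 0 0 0 0 0 0; 255 0 0 0 0 0 0"

```text
time_s: 12.85
position: [0.422, 0.0066, 0.209]
orientation: [[0.997, 0.083, -0.001], [0.083, -0.997, -0.002], [-0.001, 0.001, -1.0]]
wrist_force: [-0.5, -0.1, 0.3]
finger_gap: -0.0002
```

Run:
```python
from h import *
s=r.observe(); print(s["position"],s["wrist_force"])
c=r.capture("wrist"); cv2.imwrite("pics/w7.png",c["img"][:,:,::-1])
c=r.capture("side"); cv2.imwrite("pics/s7.png",cv2.resize(c["img"][160:340,160:400],None,fx=3.3,fy=3.3,interpolation=cv2.INTER_CUBIC)[:,:,::-1])
c=r.capture("top"); cv2.imwrite("pics/t7.png",cv2.resize(c["img"][160:290,180:360],None,fx=4.4,fy=4.4,interpolation=cv2.INTER_CUBIC)[:,:,::-1])
```

```text
[0.42199914 0.00657612 0.20897362] [-0.49283726 -0.13189573  0.28081574]
```

View pics/w7.png

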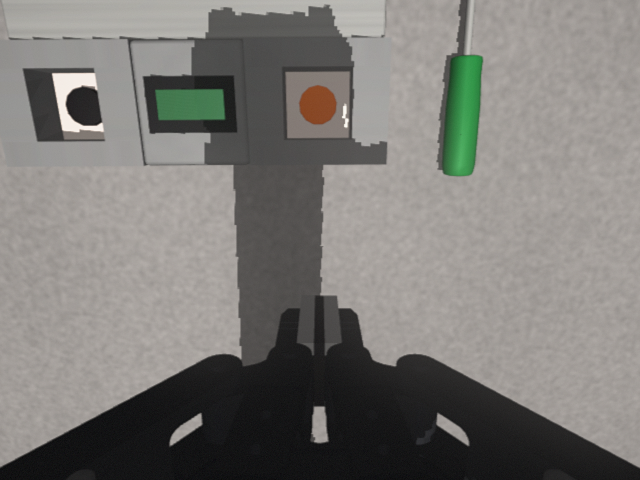

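View pics/t7.png

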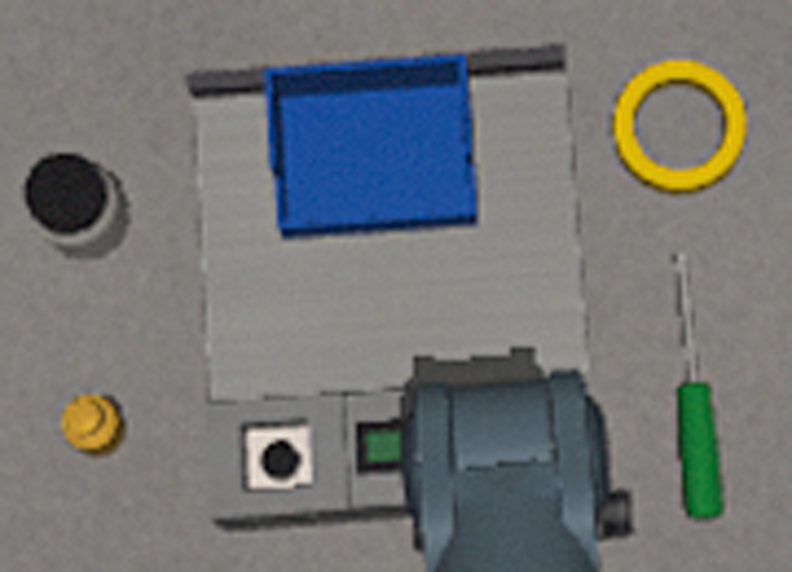

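View pics/s7.png

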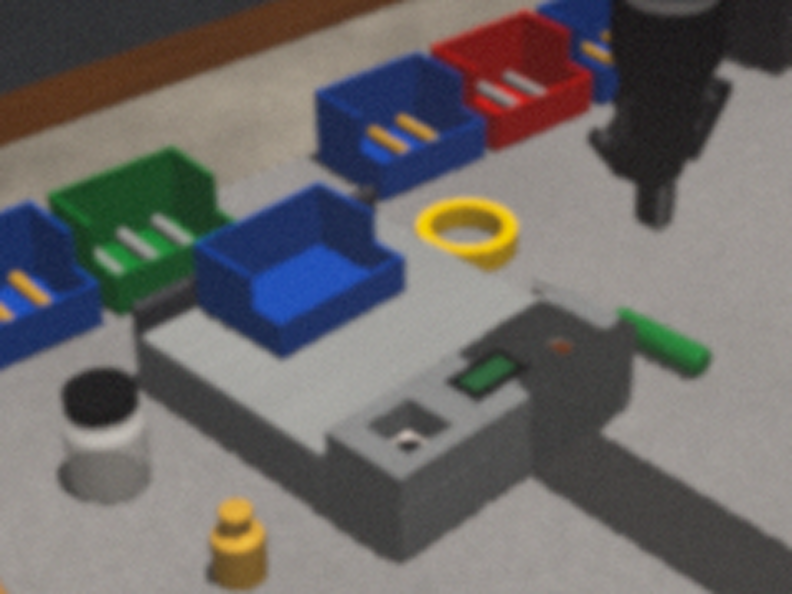

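The bin is flat on the stop (front corners at (282,237) and (476,221) in the zoomed top view), and the neighbours look unmoved. I'll run a last numeric check and hand in.

Run:
```python
from h import *
c=r.capture("top")
a,b=[tos(onz(c,x/4.4+179.6,y/4.4+159.6,.055)) for x,y in((282,237),(476,221))]
print(a,b,"x",(a+b)[0]/2+.05,"ang",np.arctan2(b[0]-a[0],a[1]-b[1]))
if (a+b)[0]/2+.05>.078: print(r.finish_job())
```

```text
[0.0360576  0.07086021] [ 0.03742114 -0.05781689] x 0.08673936896369279 ang 0.010596222683722347
the job is handed in; nothing more can be done
None
```

The bin is home against the rear stop, the orange key was pressed and held, and the job is handed in at about 13 s of the 45 s allowed. No verdict is reported.

- **Bin:** I pushed it with the open, spread fingers until the force rose to about 6 N with no further travel, then backed off. The last top-view check put its origin at x ≈ 0.087 m (home is 0.085), about 0.01 rad from parallel and y ≈ 0.007 m. The 2 mm excess in x is within calibration error.
- **Orange key:** I pressed it with the fingers shut, down to a hard stop at z = 0.0518 m, where 0.052 was expected, with about 21 N. I held it there for over 1.3 s with the fingers well clear of the bin, then let go.
- **Key positions at the end:** The key travel cannot be read directly. "Fully down" rests on the height and force. The last wrist picture shows nothing touching either key.
- **Everything else:** The black key was not touched. In the last pictures the jar, weight, tape and screwdriver stand where they started. The carton, wrench and loose red bin were outside those crops, and the arm did not go down near them.
- **Disagreement:** The top and wrist cameras differed by 2 to 5 mm on the key positions and up to 11 mm on the bin's front corners. I aimed at the orange key between the two views, and the fingers came down centred over it.

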